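Stand the slumped light panel upright in its grip head

ROBOT

A 6-joint arm with a two-finger parallel gripper is mounted at the origin on the work surface. World frame = base frame: x ahead of the robot, y to its left, z up, the work surface at z = 0. Lengths are in mm, angles in rad, forces in N, time in s.
With the tool pointing down it reaches from about 275 to 750 mm from the base axis. Payload 10.2 kg.
Tool frame: the origin (TCP) lies at the very end of the fingers, on their centre line; the grasp point (between the pads) lies 19 mm behind it (ctrl.hold_point_z is the distance from the TCP to the grasp point, in mm); z points along the fingers, y is the direction in which the jaws open and shut (so a half turn about z gives the same grasp; the last joint's range is limited). The gripper opens to 85 mm and grips with 20 to 120 N. Pads are 22 mm wide; open, the fingers measure 114 mm over their backs; the gripper's body (76 mm by 85 mm) begins 54 mm behind the grasp point. The pads swing forward as they close: fully open they stand 13 mm farther back than shut.
Start: joints at [1.074, 0.313, 1.498, -0, 1.331, -0.223], TCP at [141.968, 505.446, 231.294] pointing down, gripper open.
Joint ranges: [-2.94, 2.94], [-0.97, 2.17], [0.19, 2.56], [-1.23, 4.37], [0.02, 3.11], [-2.88, 2.88]. Speed limits (rad/s): [2.39, 2.39, 3.01, 3.14, 3.14, 3.14].

INTERFACE

Orientations are given as a unit quaternion [w, x, y, z].
In Python, from rig import readout, cams, workorder, spotter, ctrl gives the robot as it stands.
- The arm moves only by the tool step_arm, never from a script. Its argument "plan" is text: rows parted by semicolons, each of 5 numbers parted by spaces: the shift along the tool's x, y, z in cm, then the turn about the tool's z in degrees, then the opening in per cent of the stroke, from 0 (shut) to 100 (fully open). In form: x y z twist gripper; .... A call has 1 to 10 rows; each row is the pose to reach, as a shift and turn from the pose commanded when the call began, along the tool's axes at that moment; what a row does not reach only later rows make up. A row lasts 1/10 s, in which the tool goes at most 50 mm and 8.59 degrees, less where a joint would pass 70% of its speed; a pose out of reach is approached as far as the arm can. A call with a gripper value outside its range is refused whole. The fingers move at their own pace and stop on an object; "grip_force" is the grip in N (left out, the last holds). Time passes only in rows, so rows that repeat a pose let the fingers close. It gives the time, the measured TCP pose, the force and the opening at its end, in the units of the state.
- readout.sense(): the state, without advancing time (a new reading comes with each control period).
- cams.capture(name): name is "scene" or "top" or "wrist"; returns (picture, depth): 400x640x3 uint8, red, green, blue; 400x640 float32, mm along the optical axis (not along the pixel's ray), 0 where there is no reading.
- cams.camera_info(name): a dict with "vfov" (degrees; the focal length in pixels is half the picture's height over the tangent of half this angle, whatever the lens; pixels are square), "cx", "cy" (the principal point, pixels), "k1" (the pictures are not rectified: a ray, as slopes to the right and down, at radius r is drawn at 1 + k1 r^2 times it, then the intrinsics apply), "rvec" (rotation vector, rad) and "tvec" (3), from world to camera coordinates, as OpenCV has them. Camera axes: x right, y down, z forward; pixel columns grow to the right and rows downward; lengths in mm; the calibration is good to about 2 mm. A picture is of the moment at which its call begins: read the wrist's pose just before it. camera_info takes no time and is no camera call; for the wrist camera it gives the pose at the moment of the call.
- workorder.finish_job(): hands the job in, once; it reports no verdict.
Trained networks look in the newest picture that a camera, given by its name, has taken for a name from the list of things; names that differ only in an ending like _2 or _b are one class to them, and where a whole thing is asked for, a point or a joint stands for the part that bears it (a point fixed in the world has none). Each returns a list of dicts, best first, with "conf" (0 to 1); they miss things now and then, are a little off and sometimes report something else, mostly with a low value. They report only what shows in the picture. A call takes as long as a camera call.
- spotter.regions_of(camera, target): "pixels" (400x640 bool, what is visible of it) and "extent" ([centre column, centre row, width, height] in pixels, round what is visible of it).
The state is a dict: "time_s": time; "joints": joint angles; "dq": joint speeds; "tau": joint torques, N m; "eef_pos": TCP position; "ee_rot": TCP orientation; "force": force on the tool from outside, world axes, zero at the start; "wrist_torque": the same for the moment, N m; "grip_width": opening from 0.0 (shut) to 1.0 (fully open).
Only numpy, scipy, OpenCV 4.12 (cv2) and the standard library are available. Lean on these libraries where they do the work, as an engineer would, in place of code of your own. Each camera call takes 0.05 s, during which the arm holds its last target. There are 200 camera calls.

TASK

The light panel has slumped over sideways in its clamp head. Back the T-handle off just enough that a light push can turn the panel (not so far that it flops over), push it upright, then tighten the T-handle firmly, tighter than it was but without forcing it. Leave the things around it where they are.

Things in the scene. Friction and masses are not known exactly. Their poses are not given: they have to be found in the camera images.
- stand: Fixed: dark red magnetic base (50 x 60 x 55 mm), steel column, round red clamp head (68 mm across). Origin: centre of the base's underside on the breadboard, z up, x from the T-handle towards the panel. The screw axis is level, along x, 140 mm above the origin; handle and panel both turn about it.
- handle_left (a point): End of the T-handle's left arm (+y side of the stand, the robot's left). The T-handle is a straight steel bar, 150 mm long, 11 mm thick, crossing the screw axis at its middle, 58 mm in front (-x) of the stand's origin. It is found within about 10 degrees of level. This arm down = loosen: 1 to 4 N, some 12 to 18 degrees as a rule.
- handle_right (a point): End of the T-handle's right arm (-y), 75 mm from the screw axis. This arm down = tighten (clockwise seen from the robot). Pressed down 62 mm out it resists, while it moves, with 16 N at 85 N of clamp force, 20 N (firm) at 110, 30 N (forced) at 175; at rest the screw holds itself and less is felt.
- panel: Black light panel, 170 wide, 110 high, 22 mm thick, white face to +x, on an arm with a 76 mm disc, about 0.4 kg. Origin on the screw axis above the stand's origin; own x along that axis, z up the panel. It fills x 26 to 48, y -85 to 85, z 36 to 146 mm. Found leaning 14 to 30 degrees to the right (-y).
- plate: Dark steel pressure plate, 72 mm disc on the screw axis behind the panel's disc; origin on the axis. Presses that disc with 50 to 85 N as found, 200 N more per rad of handle. Below 45 N the upper right corner yields to 3 to 8 N along its arc (up and over; a level push jams); below 12 N the panel flops. Handle angles vary.
- camera: Small black camera on a three-legged table tripod, 160 mm high, legs 70 mm out; origin under its middle. Loose; leave it alone.
- driver: Screwdriver with orange handle, 160 mm long, lying on the breadboard (300 x 250 x 13 mm) to the right of the stand; origin under its middle. Loose; leave it alone.
- tub: Open blue tub with screws, 110 x 80 x 45 mm, on the table; origin under its middle. Loose; leave it alone.

How it is judged (in metres and radians):
On the way, in this order (a step that is already met when the one before it is completed fails the run):
1. the clamp is backed off: less than 45 N between its pressure plate and the panel's disc (contact force between plate and panel below 45 N), for 0.2 s.
2. the panel stands upright within 4 degrees (angle between panel's own z axis and vertical below 0.07 rad), for 0.2 s.
At the end, for the whole second after the job is handed in: The panel stands upright within 4 degrees, at rest, and the pressure plate holds its disc with more than 88 N (and has never exceeded 175 N) (angle between panel's own z axis and vertical below 0.07 rad and contact force between plate and panel above 88 N and angular speed of panel below 0.05 rad/s); the robot touches nothing.
It fails at once if the panel flops over (more than 54 degrees from upright) (angle between panel's own z axis and vertical above 0.95 rad).
It fails at once if the camera on its tripod is shifted by more than 20 mm (distance of camera from where it was at the start of the episode above 0.02 m).
It fails at once if the screwdriver is shifted by more than 20 mm (distance of driver from where it was at the start of the episode above 0.02 m).
It fails at once if the tub of screws is shifted by more than 20 mm (distance of tub from where it was at the start of the episode above 0.02 m).
It fails at once if the clamp is forced: more than 175 N on the panel's disc (contact force between plate and panel above 175 N).
It also fails if it takes over 58 s, if anything falls off the work surface, if the arm or the gripper's body presses on something with over 40 N, if the wrist force passes 120 N, or if a joint passes its speed limit or range.

## Working session

There is one attempt and no reset: what is moved stays moved. The work goes in short steps, Python scripts to look and compute and a tool call to move; the robot and the scene stay as the last step left them, time stands still between calls to the robot, and variables do not carry over. Pictures are saved under pics/ and viewed, about 8 in all and at most 12, crops included, and the job is handed in when it is done.

Besides the shell and the picture viewer there is one more tool, called as a command line: name --argument value ..., lists and objects as JSON in quotes. step_arm: Moves the arm, as the interface text tells. Its arguments: {"type":"object","properties":{"plan":{"type":"string"},"grip_force":{"type":"number"}},"required":["plan"]}

```bash
ls; mkdir -p pics
cat > h.py <<'E'
import numpy as np, cv2
from rig import readout, cams, workorder, spotter, ctrl
def K(ci,h=400):
    f=h/2/np.tan(np.radians(ci["vfov"])/2)
    return f,ci["cx"],ci["cy"],ci["k1"]
def unproj(ci,u,v,d):
    f,cx,cy,k=K(ci); u=np.asarray(u,float);v=np.asarray(v,float)
    xd=(u-cx)/f; yd=(v-cy)/f; x,y=xd.copy(),yd.copy()
    for _ in range(30):
        s=1+k*(x*x+y*y); x=xd/s;y=yd/s
    P=np.stack([x*d,y*d,d*np.ones_like(x)],-1)
    R,_=cv2.Rodrigues(np.array(ci["rvec"],float)); t=np.array(ci["tvec"],float).ravel()
    return (P-t)@R
def proj(ci,P):
    f,cx,cy,k=K(ci);R,_=cv2.Rodrigues(np.array(ci["rvec"],float))
    p=np.atleast_2d(P)@R.T+np.array(ci["tvec"],float).ravel()
    x=p[:,0]/p[:,2];y=p[:,1]/p[:,2];s=1+k*(x*x+y*y)
    return np.stack([cx+f*x*s,cy+f*y*s],-1)
def save(n,im): cv2.imwrite("pics/"+n+".png",im[:,:,::-1])
def pts(ci,mask,dep):
    v,u=np.nonzero(mask&(dep>0)); return unproj(ci,u,v,dep[v,u].astype(float))
E
cat > a.py <<'E'
from h import *
s=readout.sense(); print({k:np.round(v,3) for k,v in s.items()}, ctrl.hold_point_z)
ims=[]
for c in ["scene","top"]:
    im,d=cams.capture(c); ci=cams.camera_info(c); ims.append(im)
    np.savez(c+".npz",im=im,d=d)
    print(c,{k:np.round(v,3) for k,v in ci.items()})
    for t in ["stand","handle_left","handle_right","panel","plate","camera","driver","tub"]:
        for r in spotter.regions_of(c,t)[:1]:
            P=pts(ci,r["pixels"],d)
            print(t,round(r["conf"],2),np.round(r["extent"]),len(P), np.round(np.median(P,0)) if len(P) else '',np.round(np.percentile(P,[2,98],axis=0)).tolist() if len(P) else '')
save("s0",ims[0]);save("t0",ims[1])
E
python3 a.py
```

```text
pics
{'time_s': np.float64(0.0), 'joints': array([ 1.074,  0.313,  1.498,  0.   ,  1.331, -0.223]), 'dq': array([ 0.001,  0.   ,  0.002, -0.   ,  0.001,  0.002]), 'tau': array([ 0.0000e+00, -4.1227e+01, -2.5975e+01, -0.0000e+00,  4.0000e-03,
        0.0000e+00]), 'eef_pos': array([141.842, 505.209, 230.751]), 'ee_rot': array([-0.   ,  0.136,  0.991, -0.001]), 'force': array([-0.018,  0.861, -0.057]), 'wrist_torque': array([ 0.01 ,  0.025, -0.001]), 'grip_width': np.float64(1.0)} 18.700000000000003
scene {'vfov': np.float64(47.301), 'cx': np.float64(318.677), 'cy': np.float64(199.03), 'k1': np.float64(-0.088), 'rvec': array([ 1.79 ,  1.626, -0.717]), 'tvec': array([ -46.088, -276.125, 1844.886])}
stand 0.93 [324. 186.  68.  78.] 2492 [572.   7. 235.] [[522.0, -80.0, 23.0], [584.0, 79.0, 307.0]]
handle_left 0.33 [330. 189.  23.  13.] 234 [549.  26. 150.] [[543.0, -6.0, 123.0], [570.0, 56.0, 182.0]]
panel 0.68 [324. 171.  69.  53.] 2084 [574.  -1. 249.] [[557.0, -83.0, 177.0], [584.0, 82.0, 309.0]]
plate 0.81 [332. 191.  26.  18.] 281 [548.  29. 147.] [[408.0, -6.0, -1.0], [558.0, 71.0,
[... 534 characters left out ...]
  91.  67.] 2706 [547.  13. 225.] [[458.0, -84.0, 67.0], [576.0, 84.0, 314.0]]
handle_left 0.96 [299. 242.  60.  20.] 370 [471.  11. 163.] [[455.0, -49.0, 139.0], [495.0, 81.0, 182.0]]
handle_right 0.67 [295. 241.  66.  19.] 461 [468.  20. 162.] [[455.0, -52.0, 149.0], [493.0, 86.0, 182.0]]
panel 0.73 [307. 204.  92.  28.] 1723 [555.   2. 276.] [[535.0, -89.0, 177.0], [578.0, 83.0, 315.0]]
camera 0.8 [151. 225.  64.  43.] 1084 [515. 392. 154.] [[481.0, 343.0, 13.0], [567.0, 436.0, 160.0]]
driver 0.69 [338. 208.  22.  54.] 288 [ 539. -102.   36.] [[504.0, -122.0, 12.0], [636.0, -63.0, 40.0]]
tub 0.97 [466. 199.  40.  51.] 1461 [ 600. -448.    9.] [[542.0, -484.0, -0.0], [652.0, -395.0, 46.0]]
```

```bash
cat > b.py <<'E'
from h import *
a=np.load("scene.npz")["im"][130:260,220:480];b=np.load("top.npz")["im"][140:300,100:500]
save("c0",np.vstack([cv2.resize(a,(560,280)),cv2.resize(b,(560,224))]))
ci=cams.camera_info("top");d=np.load("top.npz")["d"]
# bar: points near handle
v,u=np.mgrid[160:300,220:400];P=unproj(ci,u.ravel(),v.ravel(),d[160:300,220:400].ravel().astype(float))
m=(P[:,2]>120)&(P[:,2]<215)&(P[:,0]>420)&(P[:,0]<500)&(abs(P[:,1])<120)
Q=P[m];
for lo in range(-100,100,15):
    q=Q[(Q[:,1]>=lo)&(Q[:,1]<lo+15)]
    if len(q): print(lo,len(q),np.round(q.mean(0)),np.round(q.min(0)),np.round(q.max(0)))
# panel top edge
m=(P[:,2]>215)&(P[:,0]>480); Q=P[m]
print(np.round(np.percentile(Q,[1,50,99],axis=0)))
for lo in range(-100,100,15):
    q=Q[(Q[:,1]>=lo)&(Q[:,1]<lo+15)]
    if len(q): print(lo,len(q),np.round(q.mean(0)),np.round(q.max(0)),np.round(q.min(0)))
ci=cams.camera_info("scene");d=np.load("scene.npz")["d"]
v,u=np.mgrid[130:260,270:380];P=unproj(ci,u.ravel(),v.ravel(),d[130:260,270:380].ravel().astype(float))
Q=P[(P[:,2]>170)&(P[:,0]>520)&(P[:,0]<620)]
r=cv2.minAreaRect(Q[Q[:,0]>np.percentile(Q[:,0],20)][:,1:].astype(np.float32));print(r,cv2.boxPoints(r).round(),np.percentile(Q[:,0],[5,50,95]))
E
python3 b.py
```

```text
-70 5 [473. -57. 162.] [468. -57. 159.] [477. -56. 164.]
-55 33 [472. -47. 162.] [466. -54. 154.] [478. -40. 165.]
-40 30 [471. -32. 160.] [466. -38. 154.] [475. -26. 163.]
-25 33 [469. -17. 159.] [464. -24. 156.] [473. -10. 163.]
-10 51 [477.  -1. 160.] [455.  -8. 133.] [496.   5. 176.]
5 138 [474.  13. 167.] [452.   6. 145.] [495.  20. 183.]
20 95 [475.  27. 165.] [452.  20. 149.] [495.  35. 184.]
35 45 [473.  42. 160.] [457.  35. 150.] [493.  48. 181.]
50 31 [461.  57. 154.] [457.  51. 151.] [467.  65. 157.]
65 30 [460.  72. 153.] [455.  65. 149.] [465.  79. 157.]
80 27 [458.  85. 152.] [453.  80. 146.] [465.  91. 158.]
[[537. -93. 216.]
 [557.   4. 281.]
 [579.  90. 317.]]
-100 55 [571. -90. 267.] [583. -85. 272.] [561. -95. 242.]
-85 94 [568. -78. 265.] [582. -70. 278.] [559. -85. 220.]
-70 104 [566. -63. 269.] [579. -55. 282.] [557. -70. 215.]
-55 118 [564. -47. 273.] [579. -40. 287.] [555. -55. 219.]
-40 111 [561. -32. 275.] [575. -26. 291.] [553. -40. 216.]
-25 128 [560. -17. 280.] [575. -10. 295.] [543. -24. 216.]
-10 143 [556.  -2. 272.] [574.   5. 300.] [538. -10. 215.]
5 172 [553.  13. 271.] [571.  20. 304.] [536.   5. 215.]
20 177 [552.  28. 277.] [570.  35. 310.] [534.  20. 215.]
35 136 [554.  43. 295.] [569.  50. 315.] [545.  35. 218.]
50 128 [552.  57. 296.] [566.  65. 319.] [545.  50. 215.]
65 87 [550.  72. 276.] [564.  79. 315.] [543.  65. 217.]
80 50 [551.  87. 238.] [563.  94. 264.] [543.  81. 217.]
((-0.10263442993164062, 239.01547241210938), (167.42230224609375, 114.48543548583984), 17.286775588989258) [[-97. 269.]
 [-63. 159.]
 [ 97. 209.]
 [ 63. 319.]] [562.8091732  574.1651734  583.05854239]
```

View pics/c0.png

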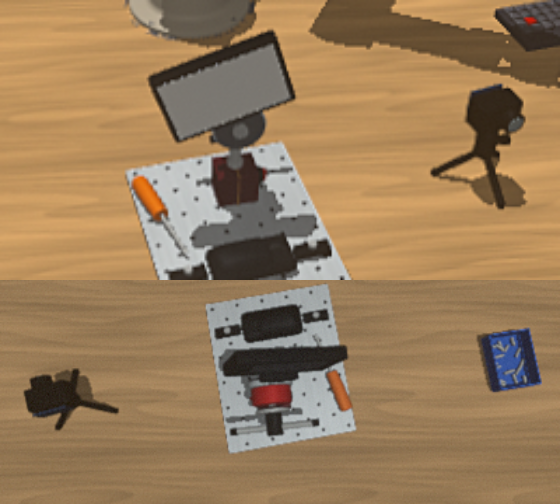

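The bar runs level to within 5°, and its axis has about 6° yaw. The panel leans 17°, at z 240, which matches the sizes given. I'll go above the right arm first and feel how tight the clamp is before loosening it.

```bash
cat > g.py <<'E'
from h import *
import sys
from scipy.spatial.transform import Rotation as Ro
s=readout.sense(); q=s["ee_rot"]; R=Ro.from_quat([q[1],q[2],q[3],q[0]]).as_matrix(); p=np.array(s["eef_pos"])
yaw=0.106
xs=np.array([np.cos(yaw),np.sin(yaw),0]);ys=np.array([-xs[1],xs[0],0]);C=np.array([465.5,17,153.])  # handle centre
ja=np.degrees(np.arctan2(R[1,1],R[0,1])); tw=ja-np.degrees(yaw)
st=lambda P:np.array([(P-C)@xs,(P-C)@ys,P[2]-153])
print("t",round(s["time_s"],2),"tcp",p.round(1),"in stand frame (from handle centre)",st(p).round(1),"twist",round((tw+90)%180-90,1),"F",np.round(s["force"],2),"Tq",np.round(s["wrist_torque"],3),"w",round(s["grip_width"],3))
for a in sys.argv[1:]:
    v=np.array([float(x) for x in a.split(",")]); t=C+v[0]*xs+v[1]*ys+[0,0,v[2]]
    print(a,"world",t.round(1),"shift cm",(R.T@(t-p)/10).round(2))
E
python3 g.py 0,-62,40 0,62,40; python3 -c "
from h import *
ci=cams.camera_info('wrist');R,_=cv2.Rodrigues(np.array(ci['rvec'],float));print(-R.T@np.array(ci['tvec']).ravel())
ci=cams.camera_info('top');R,_=cv2.Rodrigues(np.array(ci['rvec'],float));print(-R.T@np.array(ci['tvec']).ravel())"
```

```text
t 0.9 tcp [141.9 505.4 231.3] in stand frame (from handle centre) [-270.1  519.9   78.3] twist 68.2 F [-0.34  0.77  0.91] Tq [-0.021 -0.029  0.004] w 1.001
0,-62,40 world [472.1 -44.7 193. ] shift cm [-46.65 -44.04   3.83]
0,62,40 world [458.9  78.7 193. ] shift cm [-42.06 -32.52   3.83]
[ 70.75762351 525.66310517 374.01752183]
[ 438.2025536   -22.95005678 1022.50901932]
```

step_arm --plan "-46.6 -44 3 68 0;-46.6 -44 3 68 0;-46.6 -44 3 68 0;-46.6 -44 3 68 0;-46.6 -44 3 68 0;-46.6 -44 3 68 0;-46.6 -44 3 68 0;-46.6 -44 3 68 0;-46.6 -44 3 68 0;-46.6 -44 3 68 0" --grip_force 25

```text
time_s: 1.9
eef_pos: [399.6, 75.1, 208.1]
ee_rot: [0.0, 0.667, 0.745, 0.0]
force: [1.4, 0.4, -0.5]
grip_width: 0.0
```

```bash
python3 g.py 0,-62,40
```

```text
t 1.9 tcp [399.6  75.1 208.1] in stand frame (from handle centre) [-59.4  64.7  55.1] twist 0.2 F [ 1.37  0.43 -0.45] Tq [ 0.038 -0.029  0.039] w 0.0
0,-62,40 world [472.1 -44.7 193. ] shift cm [-12.69   5.89   1.52]
```

step_arm --plan "-12.7 5.9 0.5 0 0;-12.7 5.9 0.5 0 0;-12.7 5.9 0.5 0 0;-12.7 5.9 0.5 0 0;-12.7 5.9 0.5 0 0"

```text
time_s: 2.4
eef_pos: [471.3, -42.9, 202.6]
ee_rot: [-0.0, 0.668, 0.745, -0.0]
force: [-0.5, 0.1, -0.1]
grip_width: -0.002
```

```bash
python3 g.py 0,-62,20
cat > w.py <<'E'
from h import *
import sys
im,d=cams.capture("wrist"); save(sys.argv[1],im)
E
python3 w.py w1
```

```text
t 2.4 tcp [471.3 -42.9 202.6] in stand frame (from handle centre) [ -0.6 -60.1  49.6] twist 0.2 F [-0.5   0.14 -0.06] Tq [ 0.002 -0.026  0.021] w -0.002
0,-62,20 world [472.1 -44.7 173. ] shift cm [-0.19  0.06  2.96]
```

View pics/w1.png

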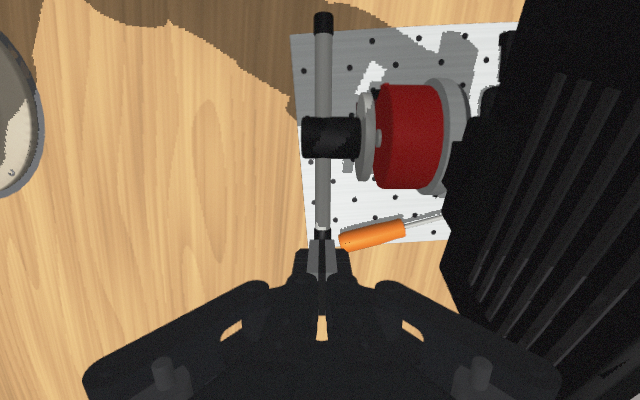

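The picture shows the shut fingertips straddling the bar at column 322, just inside the right end cap at row 238. The alignment is good.

step_arm --plan "-0.2 0 1.5 0 0;-0.2 0 3 0 0;-0.2 0 3.4 0 0;-0.2 0 3.6 0 0;-0.2 0 3.7 0 0;-0.2 0 3.8 0 0"

```text
time_s: 3.05
eef_pos: [471.9, -44.4, 165.5]
ee_rot: [0.001, 0.667, 0.745, 0.0]
force: [-0.0, -0.0, -0.2]
grip_width: -0.001
```

step_arm --plan "0 0 0.1 0 0;0 0 0.2 0 0;0 0 0.2 0 0"

```text
time_s: 3.35
eef_pos: [471.8, -44.6, 163.1]
ee_rot: [0.0, 0.667, 0.745, 0.0]
force: [0.1, 0.1, 1.6]
grip_width: 0.0
```

step_arm --plan "0 0 0.05 0 0;0 0 0.1 0 0"

```text
time_s: 3.55
eef_pos: [471.9, -44.7, 162.3]
ee_rot: [0.0, 0.667, 0.745, 0.0]
force: [-0.9, -0.4, 6.1]
grip_width: 0.0
```

step_arm --plan "0 0 0.05 0 0;0 0 0.1 0 0"

```text
time_s: 3.75
eef_pos: [471.9, -44.7, 161.4]
ee_rot: [0.0, 0.667, 0.745, 0.0]
force: [-1.9, 0.1, 6.8]
grip_width: 0.002
```

step_arm --plan "0 0 0.05 0 0;0 0 0.1 0 0"

```text
time_s: 3.95
eef_pos: [471.9, -44.8, 160.6]
ee_rot: [0.001, 0.667, 0.745, 0.0]
force: [-2.9, 0.5, 9.1]
grip_width: 0.002
```

```bash
python3 g.py
```

```text
t 3.95 tcp [471.9 -44.8 160.6] in stand frame (from handle centre) [ -0.2 -62.1   7.6] twist 0.2 F [-2.95  0.46  9.11] Tq [-0.066  0.501 -0.008] w 0.002
```

step_arm --plan "0 0 0.05 0 0;0 0 0.1 0 0"

```text
time_s: 4.15
eef_pos: [471.9, -44.8, 159.9]
ee_rot: [0.001, 0.667, 0.745, 0.0]
force: [-3.3, 0.7, 12.5]
grip_width: 0.002
```

step_arm --plan "0 0 0.05 0 0;0 0 0.1 0 0"

```text
time_s: 4.35
eef_pos: [471.9, -44.9, 158.9]
ee_rot: [0.001, 0.667, 0.745, -0.0]
force: [-4.4, -0.6, 10.6]
grip_width: 0.004
```

step_arm --plan "0 0 0.05 0 0;0 0 0.1 0 0"

```text
time_s: 4.55
eef_pos: [471.9, -45.0, 157.9]
ee_rot: [0.001, 0.667, 0.745, -0.0]
force: [-4.0, -1.0, 12.6]
grip_width: 0.001
```

```bash
python3 g.py
```

```text
t 4.55 tcp [471.9 -45.  157.9] in stand frame (from handle centre) [ -0.2 -62.3   4.9] twist 0.2 F [-4.05 -0.96 12.63] Tq [-0.168  0.718  0.012] w 0.001
```

step_arm --plan "0 0 0.05 0 0;0 0 0.1 0 0"

```text
time_s: 4.75
eef_pos: [471.9, -45.0, 157.2]
ee_rot: [0.001, 0.667, 0.745, -0.0]
force: [-5.4, -0.9, 15.7]
grip_width: -0.003
```

step_arm --plan "0 0 0.05 0 0;0 0 0.1 0 0"

```text
time_s: 4.95
eef_pos: [472.0, -45.1, 156.1]
ee_rot: [0.001, 0.667, 0.745, -0.0]
force: [-4.6, -1.0, 12.4]
grip_width: 0.002
```

```bash
python3 g.py
```

```text
t 4.95 tcp [472.  -45.1 156.1] in stand frame (from handle centre) [ -0.2 -62.4   3.1] twist 0.2 F [-4.56 -0.99 12.38] Tq [-0.28   0.748 -0.004] w 0.002
```

step_arm --plan "0 0 -3 0 0;0 0 -4.5 0 0;5 0 -4.5 0 0;10 0 -4.5 0 0;12.4 0 -4.5 0 0;12.4 0 -3 0 0;12.4 0 -1.5 0 0;12.4 0 -1 0 0;12.4 0 -0.8 0 0"

```text
time_s: 5.85
eef_pos: [457.9, 78.6, 162.5]
ee_rot: [-0.0, 0.667, 0.745, -0.0]
force: [0.5, -0.6, 1.2]
grip_width: 0.0
```

```bash
python3 g.py 0,62,5
```

```text
t 5.85 tcp [457.9  78.6 162.5] in stand frame (from handle centre) [-1.  62.   9.5] twist 0.2 F [ 0.54 -0.59  1.16] Tq [-0.051 -0.042 -0.035] w 0.0
0,62,5 world [458.9  78.7 158. ] shift cm [-0.    0.1   0.45]
```

step_arm --plan "0 0.1 0.1 0 0;0 0.1 0.25 0 0;0 0.1 0.4 0 0"

```text
time_s: 6.15
eef_pos: [459.3, 78.6, 159.2]
ee_rot: [0.0, 0.667, 0.745, 0.0]
force: [0.0, 0.5, 0.4]
grip_width: 0.001
```

step_arm --plan "0 0 0.15 0 0;0 0 0.3 0 0"

```text
time_s: 6.35
eef_pos: [459.1, 78.7, 155.9]
ee_rot: [0.0, 0.667, 0.745, 0.0]
force: [-0.4, 0.2, 1.9]
grip_width: -0.001
```

step_arm --plan "0 0 0.15 0 0;0 0 0.3 0 0"

```text
time_s: 6.55
eef_pos: [459.2, 78.8, 152.9]
ee_rot: [0.0, 0.667, 0.745, 0.0]
force: [-0.1, 0.3, 1.7]
grip_width: 0.002
```

```bash
python3 g.py
```

```text
t 6.55 tcp [459.2  78.8 152.9] in stand frame (from handle centre) [ 0.2 62.1 -0.1] twist 0.2 F [-0.13  0.33  1.65] Tq [0.093 0.036 0.015] w 0.002
```

step_arm --plan "0 0 0.15 0 0;0 0 0.3 0 0;0 0 0.4 0 0;0 0 0.5 0 0;0 0 0.5 0 0"

```text
time_s: 7.05
eef_pos: [459.0, 78.7, 147.8]
ee_rot: [-0.0, 0.667, 0.745, -0.0]
force: [-1.1, -0.2, 0.5]
grip_width: -0.003
```

```bash
python3 g.py
```

```text
t 7.05 tcp [459.   78.7 147.8] in stand frame (from handle centre) [ 0.1 62.1 -5.2] twist 0.2 F [-1.12 -0.15  0.49] Tq [0.014 0.015 0.03 ] w -0.003
```

step_arm --plan "0 0 -2 0 0;0 0 -5 0 0;0 0 -8 0 0;-3 0 -13 0 100;-3 0 -15 0 100"

```text
time_s: 7.55
eef_pos: [462.7, 47.6, 300.5]
ee_rot: [0.001, 0.667, 0.745, 0.0]
force: [-0.1, -0.0, -0.4]
grip_width: 0.327
```

```bash
cat > m.py <<'E'
from h import *
import sys
im,d=cams.capture("top");ci=cams.camera_info("top")
v,u=np.mgrid[0:400,0:640];P=unproj(ci,u.ravel(),v.ravel(),d.ravel().astype(float)).reshape(400,640,3)
yaw=.106;xs=np.array([np.cos(yaw),np.sin(yaw),0]);ys=np.array([-xs[1],xs[0],0]);C=np.array([465.5,17,153.])
Q=np.stack([(P-C)@xs,(P-C)@ys,P[...,2]-153],-1)[d>0]
for lo,hi in [(22,75),(-75,-22)]:
    q=Q[(abs(Q[:,0])<9)&(Q[:,1]>lo)&(Q[:,1]<hi)&(abs(Q[:,2])<30)]
    print("bar",len(q),q.mean(0).round(1) if len(q) else '')
q=Q[(abs(Q[:,0])<9)&(abs(Q[:,1])<76)&(abs(Q[:,1])>22)&(abs(Q[:,2])<30)]
if len(q)>20: print("bar angle (right high +) deg",-np.degrees(np.arctan(np.polyfit(q[:,1],q[:,2],1)[0])).round(2))
im,d=cams.capture("scene");ci=cams.camera_info("scene")
v,u=np.mgrid[100:260,240:420];P=unproj(ci,u.ravel(),v.ravel(),d[100:260,240:420].ravel().astype(float))
Q=np.stack([(P-C)@xs,(P-C)@ys,P[:,2]-153],-1)
q=Q[(Q[:,0]>93)&(Q[:,0]<115)&(Q[:,2]>25)&(Q[:,2]<180)&(abs(Q[:,1])<160)]
r=cv2.minAreaRect(q[:,1:].astype(np.float32));print("panel",r)
if len(sys.argv)>1: save(sys.argv[1],im)
E
python3 m.py; python3 g.py 95,-103,83
```

```text
bar 0 
bar 75 [ -0.3 -56.7  15.5]
bar angle (right high +) deg 11.94
panel ((-27.843666076660156, 87.2216796875), (169.90011596679688, 113.48440551757812), 17.085634231567383)
t 7.65 tcp [463.5  48.1 301.3] in stand frame (from handle centre) [  1.3  31.2 148.3] twist 0.2 F [ 0.35  0.6  -0.34] Tq [ 0.003 -0.004  0.014] w 0.504
95,-103,83 world [570.9 -75.4 236. ] shift cm [-13.44   9.29   6.61]
```

step_arm --plan "-5 0 0 0 100;-10 0 0 0 100;-13.4 0 0 0 100;-13.4 4.5 0 0 100;-13.4 9.3 0 0 100;-13.4 9.3 2 0 100;-13.4 9.3 4.5 0 100;-13.4 9.3 6.6 0 100;-13.4 9.3 6.6 0 100"

```text
time_s: 8.55
eef_pos: [568.2, -73.3, 228.2]
ee_rot: [-0.003, 0.667, 0.745, -0.001]
force: [-1.1, -0.0, 0.4]
grip_width: 1.001
```

```bash
python3 g.py 95,-103,83; python3 w.py w2
```

```text
t 8.55 tcp [568.2 -73.3 228.2] in stand frame (from handle centre) [  92.5 -100.7   75.2] twist 0.3 F [-1.07 -0.02  0.35] Tq [-0.003 -0.017 -0.019] w 1.001
95,-103,83 world [570.9 -75.4 236. ] shift cm [-0.23  0.24 -0.78]
```

View pics/w2.png

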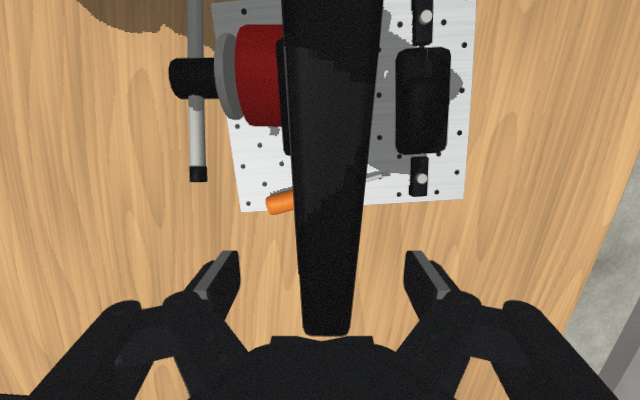

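The picture shows the panel edge between the open fingers. The end of the panel is at (327,335), and the fingers centre on column 321, so I shift 2.5 mm and close lightly.

step_arm --plan "-0.2 0.25 -0.6 0 100;-0.2 0.25 -0.6 0 60;-0.2 0.25 -0.6 0 40;-0.2 0.25 -0.6 0 32;-0.2 0.25 -0.6 0 32" --grip_force 20

```text
time_s: 9.1
eef_pos: [572.2, -75.7, 238.1]
ee_rot: [0.0, 0.667, 0.745, 0.0]
force: [0.8, -1.2, -0.5]
grip_width: 0.337
```

step_arm --plan "0 0 0 0 20;0 0 0 0 20;0 0 0 0 20;0 0 0 0 20" --grip_force 20

```text
time_s: 9.5
eef_pos: [570.8, -76.1, 238.0]
ee_rot: [-0.001, 0.667, 0.745, -0.002]
force: [-11.3, -2.7, 3.6]
grip_width: 0.256
```

```bash
python3 g.py
```

```text
t 9.5 tcp [570.8 -76.1 238. ] in stand frame (from handle centre) [  94.8 -103.7   85. ] twist 0.2 F [-11.26  -2.72   3.57] Tq [-0.265  1.364 -0.04 ] w 0.256
```

step_arm --plan "0 -0.13 0 0 20;0.1 -0.13 -0.1 0 20;0.2 -0.13 -0.2 0 20;0.3 -0.13 -0.3 0 20"

```text
time_s: 9.9
eef_pos: [570.4, -73.6, 240.4]
ee_rot: [0.0, 0.667, 0.745, -0.001]
force: [-0.1, -5.7, -4.8]
grip_width: 0.252
```

step_arm --plan "0.1 0 -0.1 0 20;0.2 0 -0.2 0 20;0.3 0 -0.28 0 20"

```text
time_s: 10.2
eef_pos: [570.1, -70.6, 243.0]
ee_rot: [-0.0, 0.667, 0.745, -0.001]
force: [-1.4, -5.3, -4.5]
grip_width: 0.255
```

```bash
python3 g.py; python3 m.py
```

```text
t 10.2 tcp [570.1 -70.6 243. ] in stand frame (from handle centre) [ 94.7 -98.2  90. ] twist 0.2 F [-1.39 -5.26 -4.48] Tq [-1.066  0.06  -0.209] w 0.255
bar 64 [ 0.1 58.6 -8.9]
bar 0 
bar angle (right high +) deg 9.76
panel ((-29.29949951171875, 112.11576843261719), (170.3603515625, 163.7889862060547), 14.421151161193848)
```

The panel yields to a steady push of about 7 N and its lean is down to 14°, so the clamp is slack enough. I'll carry on along the arc.

step_arm --plan "0.35 0 -0.3 0 20;0.69 0 -0.58 0 20;1.05 0 -0.86 0 20;1.41 0 -1.12 0 20;1.8 0 -1.38 0 20;2.18 0 -1.62 0 20;2.58 0 -1.86 0 20;2.98 0 -2.08 0 20"

```text
time_s: 11.1
eef_pos: [566.9, -40.4, 263.8]
ee_rot: [-0.0, 0.667, 0.745, -0.001]
force: [0.7, -5.4, -7.9]
grip_width: 0.254
```

```bash
python3 g.py; python3 m.py s2
```

```text
t 11.1 tcp [566.9 -40.4 263.8] in stand frame (from handle centre) [ 94.8 -67.9 110.8] twist 0.2 F [ 0.66 -5.41 -7.91] Tq [-0.946 -0.186 -0.27 ] w 0.254
bar 0 
bar 0 
panel ((-2.55865478515625, 93.08039855957031), (119.59241485595703, 171.29891967773438), 89.82300567626953)
```

View pics/s2.png

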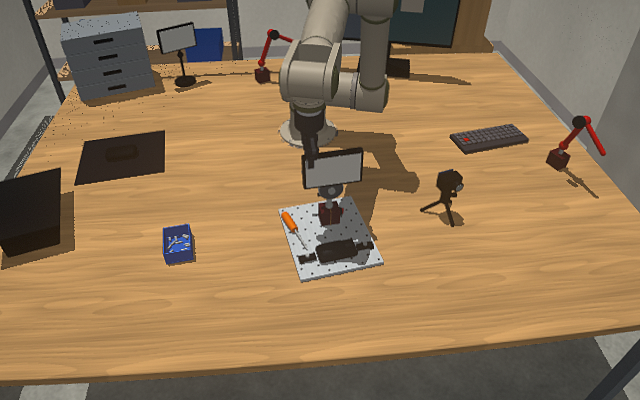

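The panel at about (332,168) looks upright with the gripper on its right corner. The tub, tripod and driver are where they were. I'll release it and measure again.

step_arm --plan "0 0 0 0 60;0 0 0 0 100;0 0 0 0 100;0 0 -3 0 100;0 0 -6 0 100;0 -5 -6 0 100;0 -9.5 -6 0 50;0 -9.5 -6 0 0"

```text
time_s: 12.0
eef_pos: [469.0, -50.4, 325.0]
ee_rot: [-0.0, 0.667, 0.745, -0.0]
force: [0.5, -0.1, 0.7]
grip_width: 0.693
```

```bash
python3 g.py 0,-62,40; python3 m.py
```

```text
t 12.0 tcp [469.  -50.4 325. ] in stand frame (from handle centre) [ -3.7 -67.4 172. ] twist 0.2 F [ 0.48 -0.06  0.72] Tq [ 0.027 -0.033  0.018] w 0.693
0,-62,40 world [472.1 -44.7 193. ] shift cm [ 0.53  0.38 13.2 ]
bar 38 [  0.   65.  -10.3]
bar 0 
bar angle (right high +) deg 7.89
panel ((-1.0694732666015625, 90.85470581054688), (171.3047637939453, 115.42691802978516), 0.3453340530395508)
```

step_arm --plan "0.3 0.4 5 0 0;0.3 0.4 9 0 0;0.3 0.4 12 0 0;0.3 0.4 13.5 0 0;0.3 0.4 14 0 0;0.3 0.4 14.4 0 0;0.3 0.4 14.6 0 0"

```text
time_s: 12.8
eef_pos: [477.0, -47.4, 179.0]
ee_rot: [0.001, 0.667, 0.745, 0.0]
force: [-0.4, 0.6, 0.6]
grip_width: 0.006
```

```bash
python3 g.py 0,-64,5; python3 m.py
```

```text
t 12.8 tcp [477.  -47.4 179. ] in stand frame (from handle centre) [  4.6 -65.3  26. ] twist 0.2 F [-0.42  0.64  0.57] Tq [ 0.063 -0.034 -0.06 ] w 0.006
0,-64,5 world [472.3 -46.6 158. ] shift cm [ 0.13 -0.46  2.1 ]
bar 69 [-0.  57.  -8.8]
bar 0 
bar angle (right high +) deg 13.65
panel ((-0.9688949584960938, 91.61795043945312), (171.0329132080078, 114.62834930419922), 0.7011677026748657)
```

Now tighten: quickly down to about level, then in small steps while watching the force.

step_arm --plan "0.1 -0.45 0.3 0 0;0.1 -0.45 0.6 0 0;0.1 -0.45 0.9 0 0;0.1 -0.45 1.2 0 0;0.1 -0.45 1.5 0 0;0.1 -0.45 1.75 0 0;0.1 -0.45 2 0 0"

```text
time_s: 13.6
eef_pos: [472.2, -48.1, 159.9]
ee_rot: [0.002, 0.667, 0.745, -0.0]
force: [-2.6, -4.8, 12.5]
grip_width: 0.001
```

step_arm --plan "0 0 0.1 0 0;0 0 0.2 0 0;0 0 0.3 0 0"

```text
time_s: 13.9
eef_pos: [472.3, -48.2, 157.1]
ee_rot: [0.002, 0.667, 0.745, -0.0]
force: [-3.6, -6.1, 14.2]
grip_width: 0.0
```

step_arm --plan "0 0 0.1 0 0;0 0 0.2 0 0"

```text
time_s: 14.1
eef_pos: [472.3, -48.3, 155.2]
ee_rot: [0.002, 0.667, 0.745, -0.0]
force: [-4.3, -5.4, 14.1]
grip_width: 0.003
```

```bash
python3 g.py
```

```text
t 14.1 tcp [472.3 -48.3 155.2] in stand frame (from handle centre) [ -0.1 -65.6   2.2] twist 0.2 F [-4.26 -5.41 14.1 ] Tq [-1.052  0.7   -0.053] w 0.003
```

step_arm --plan "0 0 0.1 0 0;0 0 0.2 0 0;0 0 0.3 0 0"

```text
time_s: 14.4
eef_pos: [472.4, -48.3, 152.3]
ee_rot: [0.002, 0.667, 0.745, -0.0]
force: [-5.3, -5.6, 15.6]
grip_width: -0.001
```

step_arm --plan "0 0 0.1 0 0;0 0 0.2 0 0"

```text
time_s: 14.6
eef_pos: [472.4, -48.3, 150.4]
ee_rot: [0.002, 0.667, 0.745, -0.0]
force: [-4.6, -6.2, 15.5]
grip_width: -0.002
```

step_arm --plan "0 0 0.1 0 0;0 0 0.2 0 0"

```text
time_s: 14.8
eef_pos: [472.4, -48.3, 148.5]
ee_rot: [0.002, 0.667, 0.745, -0.0]
force: [-4.9, -6.0, 15.3]
grip_width: -0.003
```

```bash
python3 g.py; python3 m.py
```

```text
t 14.8 tcp [472.4 -48.3 148.5] in stand frame (from handle centre) [ -0.  -65.6  -4.5] twist 0.2 F [-4.88 -5.97 15.33] Tq [-0.964  0.842  0.033] w -0.003
bar 94 [ 0.1 52.8 11.5]
bar 0 
bar angle (right high +) deg -9.38
panel ((-1.259765625, 90.58573913574219), (170.88291931152344, 114.62065887451172), 1.3818210363388062)
```

step_arm --plan "0 0 0.1 0 0;0 0 0.2 0 0;0 0 0.3 0 0"

```text
time_s: 15.2
eef_pos: [472.4, -48.1, 145.6]
ee_rot: [0.002, 0.667, 0.745, -0.0]
force: [-4.9, -4.9, 16.1]
grip_width: -0.001
```

step_arm --plan "0 0 0.1 0 0;0 0 0.2 0 0"

```text
time_s: 15.4
eef_pos: [472.4, -48.0, 143.6]
ee_rot: [0.002, 0.667, 0.745, -0.0]
force: [-6.4, -2.9, 19.8]
grip_width: 0.001
```

```bash
python3 g.py; python3 m.py
```

```text
t 15.4 tcp [472.4 -48.  143.6] in stand frame (from handle centre) [  0.  -65.3  -9.4] twist 0.2 F [-6.41 -2.94 19.75] Tq [-0.515  1.032  0.093] w 0.001
bar 96 [ 0.1 52.1 15.9]
bar 0 
bar angle (right high +) deg -13.16
panel ((-1.6536865234375, 90.73237609863281), (169.97776794433594, 115.48182678222656), 0.6961029767990112)
```

step_arm --plan "0 0 0.1 0 0;0 0 0.2 0 0"

```text
time_s: 15.7
eef_pos: [472.4, -47.8, 141.6]
ee_rot: [0.002, 0.667, 0.745, 0.0]
force: [-5.2, -2.8, 18.6]
grip_width: 0.001
```

step_arm --plan "0 0 0.05 0 0;0 0 0.1 0 0"

```text
time_s: 15.9
eef_pos: [472.4, -47.7, 140.5]
ee_rot: [0.002, 0.667, 0.745, 0.0]
force: [-5.2, -2.0, 19.0]
grip_width: -0.003
```

```bash
python3 g.py; python3 m.py
```

```text
t 15.9 tcp [472.4 -47.7 140.5] in stand frame (from handle centre) [  0.  -65.  -12.5] twist 0.2 F [-5.23 -2.04 19.02] Tq [-0.272  0.903  0.035] w -0.003
bar 96 [ 0.1 51.6 18.5]
bar 0 
bar angle (right high +) deg -14.98
panel ((-1.4389190673828125, 92.42984008789062), (170.2180633544922, 114.07427215576172), 0.9961473345756531)
```

From the as-found angle the handle has turned about +19°, which is +67 N on at least 50 N. The moving force of about 19 N is close to firm and well below 30 N, so I stop and back away.

step_arm --plan "0 0 -2 0 0;0 0 -5 0 0;0 0 -9 0 0;0 -4 -12 0 0;0 -9 -13 0 0;0 -14 -13 0 0;0 -14 -13 0 0"

```text
time_s: 16.7
eef_pos: [329.0, -61.8, 268.9]
ee_rot: [0.001, 0.668, 0.744, -0.0]
force: [0.2, -0.0, -0.3]
grip_width: -0.001
```

```bash
python3 g.py; python3 m.py s3; python3 -c "
from h import *
import cv2
a=cv2.imread('pics/s3.png')[110:280,140:500];cv2.imwrite('pics/s3c.png',cv2.resize(a,None,fx=2,fy=2))"
```

```text
t 16.7 tcp [329.  -61.8 268.9] in stand frame (from handle centre) [-144.1  -63.9  115.9] twist 0.1 F [ 0.15 -0.02 -0.3 ] Tq [ 0.009 -0.069  0.01 ] w -0.001
bar 111 [ 0.  48.9 11.6]
bar 112 [ -0.1 -48.9  -3.4]
bar angle (right high +) deg -8.73
panel ((-0.7697677612304688, 91.19539642333984), (171.5914764404297, 114.62215423583984), 0.7902650237083435)
```

View pics/s3c.png

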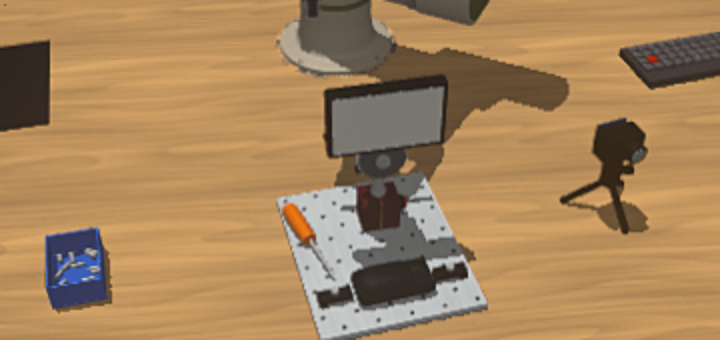

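The panel is upright (0.8°) and everything around it is in place. But with the load off, the handle sits at -8.7°, so part of its turn under load was elastic. The clamp force is probably around 100 N, and I'll press slightly further for margin, staying well below 30 N.

step_arm --plan "0 5 0 0 0;0 10 0 0 0;0 14 1 0 0;0 14 5 0 0;0 14 9 0 0;0 14 11 0 0;0 14 12 0 0;0 14 12.4 0 0;0 14 12.6 0 0"

```text
time_s: 17.7
eef_pos: [472.6, -46.4, 143.1]
ee_rot: [0.0, 0.667, 0.745, 0.0]
force: [-4.4, 2.1, 13.4]
grip_width: -0.002
```

```bash
python3 g.py 0,-65,-14
```

```text
t 17.7 tcp [472.6 -46.4 143.1] in stand frame (from handle centre) [  0.4 -63.8  -9.9] twist 0.3 F [-4.44  2.07 13.36] Tq [0.589 0.934 0.03 ] w -0.002
0,-65,-14 world [472.4 -47.6 139. ] shift cm [-0.12 -0.04  0.41]
```

step_arm --plan "0 0 0.1 0 0;0 0 0.2 0 0;0 0 0.3 0 0"

```text
time_s: 18.0
eef_pos: [472.7, -46.2, 141.0]
ee_rot: [0.0, 0.667, 0.745, 0.001]
force: [-7.2, 6.4, 19.4]
grip_width: -0.001
```

step_arm --plan "0 0 0.1 0 0;0 0 0.2 0 0"

```text
time_s: 18.2
eef_pos: [473.1, -46.4, 139.6]
ee_rot: [0.001, 0.667, 0.745, 0.001]
force: [-7.9, 5.2, 23.6]
grip_width: -0.003
```

step_arm --plan "0 0 0.05 0 0;0 0 0.1 0 0"

```text
time_s: 18.4
eef_pos: [473.1, -46.3, 138.9]
ee_rot: [0.001, 0.667, 0.745, 0.001]
force: [-9.6, 5.9, 26.1]
grip_width: 0.001
```

```bash
python3 g.py; python3 m.py
```

```text
t 18.4 tcp [473.1 -46.3 138.9] in stand frame (from handle centre) [  0.8 -63.7 -14.1] twist 0.3 F [-9.57  5.89 26.14] Tq [1.093 1.649 0.005] w 0.001
bar 91 [ 0.1 51.9 20.3]
bar 0 
bar angle (right high +) deg -17.96
panel ((-1.6806793212890625, 89.833251953125), (170.93284606933594, 116.75785064697266), 0.8161038160324097)
```

The normal part is about 23 N, which is the firm range, so I stop here.

step_arm --plan "0 0 -2 0 0;0 0 -5 0 0;0 0 -9 0 0;0 -4 -12 0 0;0 -9 -13 0 0;0 -14 -13 0 0;0 -14 -13 0 0;0 -14 -13 0 0"

```text
time_s: 19.3
eef_pos: [333.1, -62.5, 267.4]
ee_rot: [0.001, 0.667, 0.745, 0.0]
force: [1.1, 0.0, 0.4]
grip_width: -0.001
```

```bash
python3 g.py; python3 m.py; python3 a.py | grep -E "^(panel|camera|driver|tub)"
```

```text
t 19.3 tcp [333.1 -62.5 267.4] in stand frame (from handle centre) [-140.1  -65.1  114.4] twist 0.2 F [1.06 0.01 0.44] Tq [ 0.013 -0.033 -0.001] w -0.001
bar 110 [-0.  48.5 15.8]
bar 109 [ -0.1 -48.2  -7.4]
bar angle (right high +) deg -13.51
panel ((-1.3718643188476562, 91.43397521972656), (169.7946014404297, 113.4826889038086), 0.7795556783676147)
panel 0.82 [333. 169.  59.  36.] 2016 [572.  24. 253.] [[557.0, -54.0, 193.0], [582.0, 106.0, 299.0]]
camera 0.63 [442. 198.  41.  61.] 842 [533. 395. 130.] [[449.0, 344.0, -2.0], [574.0, 452.0, 159.0]]
driver 0.69 [288. 224.  12.  23.] 172 [ 548. -103.   33.] [[504.0, -124.0, 14.0], [585.0, -81.0, 40.0]]
tub 0.57 [179. 243.  30.  43.] 1047 [ 589. -441.   15.] [[540.0, -480.0, -0.0], [658.0, -394.0, 46.0]]
panel 0.59 [289. 202.  83.  29.] 1601 [552.  24. 296.] [[534.0, -54.0, 182.0], [573.0, 103.0, 301.0]]
camera 0.96 [152. 224.  66.  47.] 1164 [515. 391. 152.] [[476.0, 341.0, 1.0], [570.0, 437.0, 160.0]]
driver 0.76 [337. 207.  23.  53.] 316 [542. -99.  35.] [[504.0, -121.0, 13.0], [637.0, -63.0, 41.0]]
tub 0.91 [465. 198.  38.  49.] 1413 [ 600. -448.    9.] [[542.0, -483.0, 0.0], [652.0, -396.0, 47.0]]
```

```bash
python3 -c "
from h import *
print(workorder.finish_job())"
```

```text
the job is handed in; nothing more can be done
None
```

I backed the T-handle off, set the panel upright and retightened the handle. The job was handed in at about 20 s of the 58 s allowed, and no verdict was given.

**What I did:**
- **Probe:** I first pressed the tightening side a few degrees to feel how tight the clamp was, estimated at 50–73 N as found.
- **Loosening:** I turned the handle to about 7.5° looser than found. By estimate that left 25–45 N, and the panel then yielded to a steady push of about 7 N.
- **Righting:** I gripped the panel's right corner lightly and moved it up and over along its arc.
- **Tightening:** I pressed the right arm down in two rounds, because after the first the handle sprang back by about 5°.

**Last checks:**
- **Panel:** it leans about 0.8°.
- **Handle:** it rests about 18° tighter than found, which means roughly 112–147 N. The last pressing force was about 23 N, which suggests 110–135 N.
- **Surroundings:** the tripod camera, screwdriver and tub are within a few mm of where they started, and the arm is clear of everything.

**What disagreed:** during the first tightening round the force reading suggested about 88–109 N, while the loaded handle angle suggested about 122 N. The spring-back explains the gap. The clamp force itself was never measured directly, so whether it dropped below 45 N before the panel was upright rests on these estimates.

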